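# Cull the short spacers from a batch on the electronics bench

### The job

Of the six metal spacers standing on the grey mat, two were cut too short, whatever their metal. Pick out the two short ones and drop each end-down into its own pocket of the red-striped wooden reject block, in either order; leave the four full-length spacers standing where they are and the spool, the prototyping board and the multimeter undisturbed.

Things in the scene. Friction and masses are not known exactly. Their poses are not given: they have to be found in the camera images.
- mat: Thin grey work mat fixed to the bench, 150 x 225 x 3 mm (x, y, z), on which the six spacers stand. Origin: centre of its underside.
- block: Wooden reject block with a red stripe on its two long faces, fixed to the bench, 64 x 150 x 40 mm (x, y, z), with two square pockets 30 x 30 mm wide and 28 mm deep, side by side along its y axis, 75 mm apart. Origin: centre of its underside.
- pocket_a (a point): Centre of the floor of the pocket at y = -37.5 mm of the block, 12 mm above the bench, 28 mm below the rim; axes as the block.
- pocket_b (a point): Centre of the floor of the pocket at y = +37.5 mm of the block, 12 mm above the bench, 28 mm below the rim; axes as the block.
- short_alu: Short-cut round spacer of silvery aluminium, 18 mm in diameter, 50 mm long, standing on end on the mat. Origin: centre of its underside; z along its length.
- short_alu_mid (a point): Middle of the silvery aluminium short spacer, halfway along its length.
- short_brass: Short-cut round spacer of yellow brass, 18 mm in diameter, 50 mm long, standing on end on the mat. Origin: centre of its underside; z along its length.
- short_brass_mid (a point): Middle of the yellow brass short spacer, halfway along its length.
- full_alu_1: Full-length round spacer of silvery aluminium, 18 mm in diameter, 80 mm long, standing on end on the mat. Origin: centre of its underside; z along its length.
- full_alu_2: Full-length round spacer of silvery aluminium, 18 mm in diameter, 80 mm long, standing on end on the mat. Origin: centre of its underside; z along its length.
- full_brass_1: Full-length round spacer of yellow brass, 18 mm in diameter, 80 mm long, standing on end on the mat. Origin: centre of its underside; z along its length.
- full_brass_2: Full-length round spacer of yellow brass, 18 mm in diameter, 80 mm long, standing on end on the mat. Origin: centre of its underside; z along its length.
- spool: Solder spool with green flanges, 56 mm in diameter, 36 mm high. Bystander. Origin: centre of its underside.
- breadboard: White prototyping board with chips on it, 55 x 90 x 10 mm (chips to 15 mm, parts to 21 mm high). Bystander. Origin: centre of its underside.
- meter: Red handheld multimeter lying on its back, 165 x 80 x 34 mm (dial to 44 mm high). Bystander. Origin: centre of its underside.
Not all that is in view belongs to the job. What is shaped like the full_alu_1 but green is not meant.

How it is judged:
At the end, for the whole second after the job is handed in: A short spacer rests in each pocket, end-down (middle within 22 mm of the pocket centre in plan, 12 to 34 mm above its floor, leaning under 43 degrees); full-length ones stand upright within 15 mm of their start (tilt under 0.1 rad); spool, board, meter within 20 mm of theirs; all at rest (((horizontal distance between short_alu_mid and pocket_a below 0.022 m and z of short_alu_mid in the frame of pocket_a between 0.012 and 0.034 m and horizontal distance between short_brass_mid and pocket_b below 0.022 m and z of short_brass_mid in the frame of pocket_b between 0.012 and 0.034 m) or (horizontal distance between short_alu_mid and pocket_b below 0.022 m and z of short_alu_mid in the frame of pocket_b between 0.012 and 0.034 m and horizontal distance between short_brass_mid and pocket_a below 0.022 m and z of short_brass_mid in the frame of pocket_a between 0.012 and 0.034 m)) and (angle between short_alu's own z axis and vertical below 0.75 rad or angle between short_alu's own z axis and vertical above 2.39 rad) and linear speed of each of short_alu, short_brass, full_alu_1, full_alu_2, full_brass_1, full_brass_2 below 0.03 m/s and (angle between short_brass's own z axis and vertical below 0.75 rad or angle between short_brass's own z axis and vertical above 2.39 rad) and distance of each of full_alu_1, full_alu_2, full_brass_1, full_brass_2 from where it was at the start of the episode below 0.015 m and angle between each of full_alu_1, full_alu_2, full_brass_1, full_brass_2's own z axis and vertical below 0.1 rad and distance of each of spool, breadboard, meter from where it was at the start of the episode below 0.02 m); the robot touches nothing.
It fails at once if a full-length spacer is knocked over or carried off (angle between any of full_alu_1, full_alu_2, full_brass_1, full_brass_2's own z axis and vertical above 0.6 rad or distance of any of full_alu_1, full_alu_2, full_brass_1, full_brass_2 from where it was at the start of the episode above 0.04 m).
It fails at once if a bystander (spool, prototyping board, multimeter) is shoved by more than 40 mm (distance of any of spool, breadboard, meter from where it was at the start of the episode above 0.04 m).
It also fails if it takes over 54 s, if anything falls off the work surface, if the arm or the gripper's body presses on something with over 40 N, if the wrist force passes 120 N, or if a joint passes its speed limit or range.

### The arm

A 6-joint arm with a two-finger parallel gripper is mounted at the origin on the work surface. World frame = base frame: x ahead of the robot, y to its left, z up, the work surface at z = 0. Lengths are in m, angles in rad, forces in N, time in s.
With the tool pointing down it reaches from about 0.225 to 0.725 m from the base axis. Payload 3.1 kg.
Tool frame: the origin (TCP) lies at the very end of the fingers, on their centre line; the grasp point (between the pads) lies 19 mm behind it; z points along the fingers, y is the line along which they close (so a half turn about z gives the same grasp; the last joint's range is limited). The gripper opens to 85 mm and grips with 20 to 120 N. Pads are 22 mm wide; open, the fingers measure 114 mm over their backs; the gripper's body (76 mm by 85 mm) begins 54 mm behind the grasp point. The pads swing forward as they close: fully open they stand 13 mm farther back than shut.
Start: joints at [1.115, 0.048, 0.099, 1.622, 0, 1.443], TCP at [0.169, 0.497, 0.231] pointing down, gripper open.
Joint ranges: [-2.91, 2.91], [-0.99, 1.94], [-1.21, 1.42], [-2.12, 2.29], [-1.49, 1.47], [-3.14, 3.14]. Speed limits (rad/s): [2.79, 2.79, 3.14, 3.14, 3.14, 3.14].

### API

Orientations are given as a unit quaternion [x, y, z, w].
In Python, from workcell import r, kinematics, camera, calibration, ticket gives the robot as it stands. Calls block until the motion is done:
- r.reach(position, orientation): joint-space move of the TCP to a pose.
- r.move_linear(position, vel=0.15, orientation=None, until_force=None): straight line of the TCP; orientation=None keeps the orientation; vel is the mean speed in m/s. With until_force (N) it stops when the force on the tool has changed by that much, and returns True; else False.
- r.movej(angles): joint-space move.
- r.gripper_to(opening, newtons=None): finger opening in m; newtons is the grip in N (None keeps the last); returns when the fingers have stopped.
- r.pause(seconds).
- kinematics.inverse_kinematics(position, orientation): joint angles nearest the present ones, or None.
- r.observe(): the state.
- camera(name): name is "scene" or "top"; returns (picture, depth): 420x560x3 uint8, red, green, blue; 420x560 float32, m along the optical axis (not along the pixel's ray), 0 where there is no reading.
- calibration(name): a dict with "camera_matrix" (3x3 intrinsics, pixels), "position" and "attitude" of the camera in the world. Camera axes: x right, y down, z forward; pixel columns grow to the right and rows downward; lengths in m; the calibration is good to about 2 mm. A picture is of the moment at which its call begins. calibration takes no time and is no camera call.
A pose or a line that the arm cannot do raises r.PlanningError and nothing moves.
- ticket.job_done(): hands the job in; it is judged then, once.
The state is a dict: "time_s": time; "qpos": joint angles; "qd": joint speeds; "tau": joint torques, N m; "tool_pos": TCP position; "tcp_rot": TCP orientation; "force": force on the tool from outside, world axes, zero at the start; "wrist_torque": the same for the moment, N m; "finger_gap": finger opening in m; "gripper_force": force on a finger pad.
Only numpy, scipy, OpenCV 4.12 (cv2) and the standard library are available. Lean on these libraries where they do the work, as an engineer would, in place of code of your own. Each camera call takes 0.05 s, during which the arm holds its last target. There are 200 camera calls.

## Working session

There is one attempt and no reset: what is moved stays moved. The work goes in short steps, each a Python script; the robot and the scene stay as the last script left them, time stands still between calls to the robot, and variables do not carry over. Pictures are saved under pics/ and viewed, at most 10 in all, crops included, and the job is handed in when it is done.

```bash
mkdir -p pics; python3 - <<'E'
from workcell import r, camera, calibration
import cv2,numpy as np
for n in("top","scene"):
    p,d=camera(n); cv2.imwrite(f"pics/{n}0.png",p[:,:,::-1]); np.save(f"{n}0.npy",d); c=calibration(n); print(n,c)
print(r.observe()["tcp_rot"],r.observe()["time_s"])
E
```

```text
top {'camera_matrix': array([[399.22685932,   0.        , 283.35773952],
       [  0.        , 399.22685932, 205.8417353 ],
       [  0.        ,   0.        ,   1.        ]]), 'position': array([0.41483697, 0.01522891, 1.27074355]), 'attitude': array([-0.69896243,  0.71000594, -0.06505967,  0.05577027])}
scene {'camera_matrix': array([[480.2315553 ,   0.        , 277.75261478],
       [  0.        , 480.2315553 , 211.49577196],
       [  0.        ,   0.        ,   1.        ]]), 'position': array([ 1.26823341, -0.20459519,  1.06834513]), 'attitude': array([ 0.77991725,  0.54991494, -0.17913061, -0.23923808])}
[ 1.63149967e-01  9.86600710e-01 -1.01904665e-03 -2.96648795e-04] 0.1
```

View pics/top0.png

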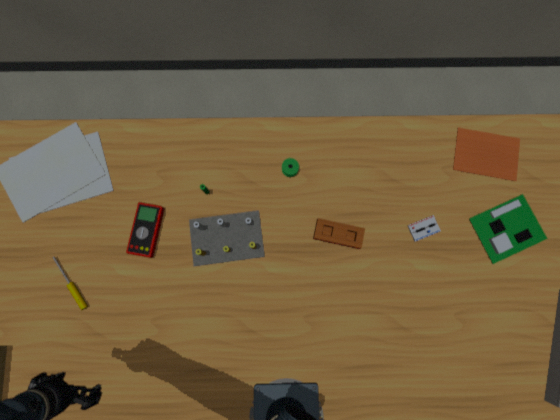

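View pics/scene0.png

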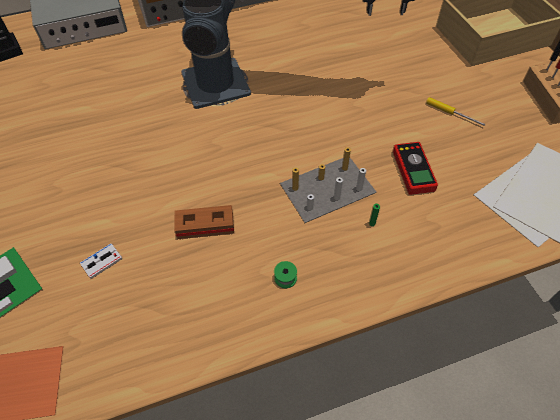

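The top view shows the mat around (227,238), the alu spacers in its upper row, the brass ones in its lower row, and the block around (339,233). In the scene view the short ones look like the middle brass (322,172) and the leftmost alu (310,202). I'll check this with depth.

```bash
cat > h.py <<'E'
import numpy as np, cv2
from workcell import calibration
from scipy.spatial.transform import Rotation as R
def cloud(n,d):
    c=calibration(n);K=c["camera_matrix"];v,u=np.mgrid[:d.shape[0],:d.shape[1]]
    p=np.stack([(u-K[0,2])/K[0,0]*d,(v-K[1,2])/K[1,1]*d,d],-1)
    return p@R.from_quat(c["attitude"]).as_matrix().T+c["position"]
E
python3 - <<'E'
from h import *
from scipy.ndimage import label
for n in("top","scene"):
    d=np.load(n+"0.npy");P=cloud(n,d);z=P[...,2]
    m=(z>.025)&(z<.12)&(d>0)&(P[...,0]>.2)&(P[...,0]<.6)&(abs(P[...,1])<.45)
    L,k=label(m)
    print(n)
    for i in range(1,k+1):
        q=P[L==i]
        if len(q)<8: continue
        zt=np.percentile(q[:,2],90); t=q[q[:,2]>zt-.008]; ctr,sz,a=cv2.minAreaRect((t[:,:2]*1000).astype(np.float32))
        vu=np.argwhere(L==i).mean(0)[::-1].round()
        print(vu,len(q),"top z %.3f"%zt,t.mean(0).round(4),"rect",np.round(ctr),np.round(sz),round(a,1))
im=cv2.imread("pics/top0.png")[195:275,180:380];cv2.imwrite("pics/c1.png",cv2.resize(im,None,fx=4,fy=4,interpolation=cv2.INTER_CUBIC))
E
```

```text
top
[147. 235.] 739 top z 0.041 [0.5437 0.4228 0.0372] rect [539. 418.] [ 65. 121.] 89.8
[248. 220.] 34 top z 0.055 [0.5829 0.1071 0.0532] rect [584. 108.] [16. 15.] 0.1
[221. 222.] 49 top z 0.086 [0.5773 0.1889 0.0837] rect [578. 190.] [15. 15.] 2.9
[339. 233.] 874 top z 0.044 [ 0.5413 -0.1745  0.041 ] rect [ 541. -174.] [150.  65.] 76.4
[198. 225.] 52 top z 0.085 [0.5695 0.2589 0.0833] rect [570. 258.] [15. 16.] 89.7
[252. 245.] 39 top z 0.086 [0.507  0.0937 0.0834] rect [507.  93.] [15. 17.] 41.5
[226. 248.] 35 top z 0.056 [0.4971 0.175  0.0539] rect [496. 175.] [16. 15.] 89.8
[200. 252.] 46 top z 0.086 [0.4876 0.2511 0.0837] rect [487. 251.] [15. 15.] 87.7
scene
[408. 160.] 673 top z 0.040 [0.5472 0.4235 0.0365] rect [540. 420.] [ 62. 121.] 87.4
[346. 156.] 114 top z 0.084 [0.4879 0.2524 0.0825] rect [487. 254.] [17. 19.] 13.8
[321. 169.] 65 top z 0.054 [0.4975 0.1757 0.0519] rect [497. 176.] [14. 19.] 67.4
[295. 176.] 119 top z 0.083 [0.5062 0.0943 0.0816] rect [506.  94.] [16. 15.] 46.9
[361. 176.] 119 top z 0.083 [0.5691 0.2605 0.0814] rect [569. 261.] [17. 19.] 63.7
[338. 186.] 117 top z 0.084 [0.5775 0.1897 0.0821] rect [576. 191.] [16. 18.] 68.9
[310. 199.] 70 top z 0.054 [0.5826 0.1083 0.0518] rect [582. 109.] [18. 18.] 20.5
[203. 219.] 1225 top z 0.042 [ 0.5416 -0.1735  0.0393] rect [ 540. -173.] [150.  69.] 77.3
```

View pics/c1.png

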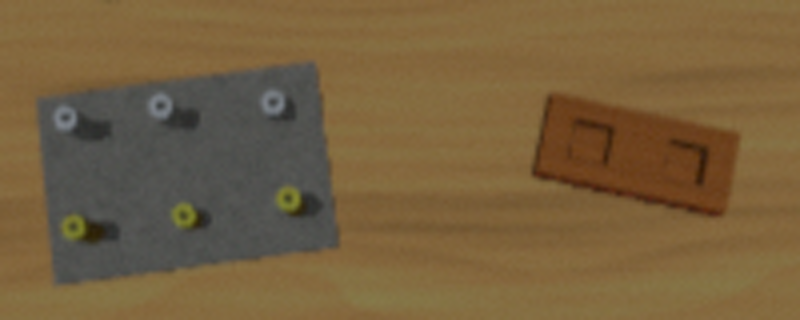

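The two short spacers are the brass at (.497,.175) and the alu at (.583,.108). The block is at (.541,-.174) with its y axis at 76.4°. I'll grip each one high and release it above the rim.

```bash
cat >> h.py <<'E'
from workcell import r, kinematics, camera
def quat(pos,phi):
    best=None
    for f in(phi,phi+180):
        a=np.radians((f+90)/2); q=[np.cos(a),np.sin(a),0,0]; j=kinematics.inverse_kinematics(pos,q)
        if j is not None and (best is None or abs(j[5])<best[0]): best=(abs(j[5]),q)
    return best[1]
def st(m):
    s=r.observe(); print(m,round(s["time_s"],2),np.round(s["tool_pos"],4),"gap",round(s["finger_gap"],4),"F",np.round(s["force"],1))
def pick(x,y,phi):
    r.gripper_to(.05); p=[x,y,.18]; r.reach(p,quat(p,phi)); st("above")
    print(r.move_linear([x,y,.024],vel=.12,until_force=10)); st("down")
    r.gripper_to(0,40); st("grip"); r.move_linear([x,y,.18],vel=.15); st("up")
def place(x,y,phi):
    p=[x,y,.18]; r.reach(p,quat(p,phi)); st("above pocket")
    print(r.move_linear([x,y,.044],vel=.1,until_force=6)); st("low")
E
python3 - <<'E'
from h import *
pick(.4968,.1755,-45)
place(.5322,-.2100,-13.6)
p,d=camera("scene"); cv2.imwrite("pics/s1.png",cv2.resize(p[150:290,140:340,::-1],None,fx=4,fy=4))
E
```

```text
above 2.3 [0.4966 0.176  0.1802] gap 0.0497 F [ 0.2  0.7 -0.3]
False
down 3.75 [0.4977 0.1757 0.0251] gap 0.0501 F [0.3 0.6 0.5]
grip 4.14 [0.4974 0.1756 0.0248] gap 0.0171 F [-0.1 -0.7  3.3]
up 5.33 [0.496  0.1753 0.1786] gap 0.017 F [-0.3  1.1 -1.2]
above pocket 6.98 [ 0.5322 -0.2093  0.1797] gap 0.0165 F [-0.6  0.1 -0.7]
False
low 8.49 [ 0.5329 -0.2104  0.045 ] gap 0.017 F [ 0.3 -0.6 -0.3]
```

View pics/s1.png

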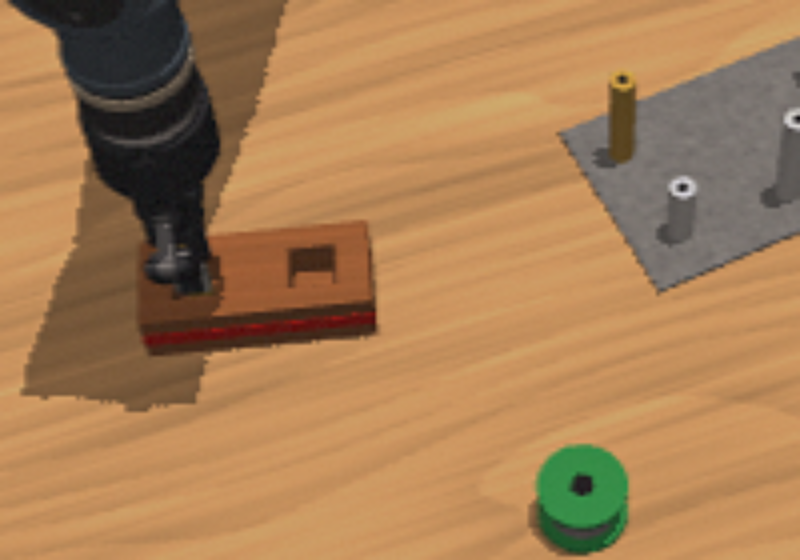

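The gripper is over the left pocket (around 185,285), and there was no contact on the way down, so the spacer is inside the rim. I'll release it, back off, then fetch the alu.

```bash
python3 - <<'E'
from h import *
r.gripper_to(.045); r.pause(.3); r.move_linear([.5322,-.21,.18],vel=.15); st("rel")
pick(.5828,.1080,-45)
p,d=camera("scene"); cv2.imwrite("pics/s2.png",cv2.resize(p[130:280,150:350,::-1],None,fx=4,fy=4))
E
```

```text
rel 10.28 [ 0.5316 -0.2097  0.1787] gap 0.0451 F [-0.  -0.2  0.8]
above 12.28 [0.5829 0.1075 0.1799] gap 0.0498 F [-0.3  0.1  0.2]
False
down 13.72 [0.5838 0.1081 0.0252] gap 0.05 F [-0.9 -0.5  0.2]
grip 14.12 [0.5833 0.1081 0.0247] gap 0.017 F [ 0.2 -0.5  3.4]
up 15.31 [0.5821 0.1079 0.1785] gap 0.0166 F [ 0.2 -0.5 -1. ]
```

View pics/s2.png

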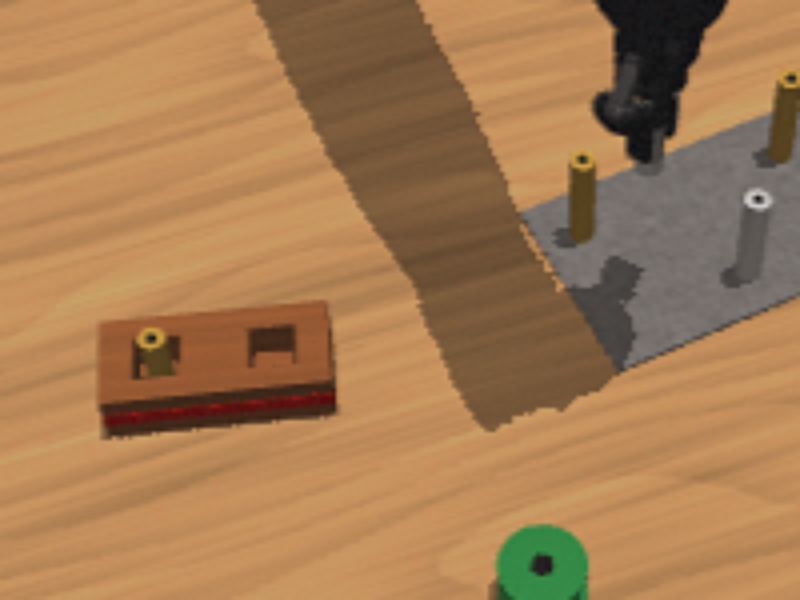

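The brass spacer stands in the left pocket (152,350), and the alu is in the gripper (650,155). Now I'll place the alu.

```bash
python3 - <<'E'
from h import *
place(.5498,-.1380,-13.6)
r.gripper_to(.045); r.pause(.3); r.move_linear([.5498,-.138,.2],vel=.15); st("rel")
r.reach([.35,0,.25],quat([.35,0,.25],-13.6)); r.pause(.5)
p,d=camera("scene"); cv2.imwrite("pics/s3.png",cv2.resize(p[110:290,150:450,::-1],None,fx=2.6,fy=2.6))
E
```

```text
above pocket 17.23 [ 0.5498 -0.1377  0.1798] gap 0.0167 F [ 0.1  0.4 -0.1]
False
low 18.73 [ 0.5506 -0.1383  0.045 ] gap 0.0171 F [-0.4 -0.8  0. ]
rel 20.61 [ 0.5492 -0.1378  0.1987] gap 0.0451 F [-0.7 -0.6 -0.2]
```

View pics/s3.png

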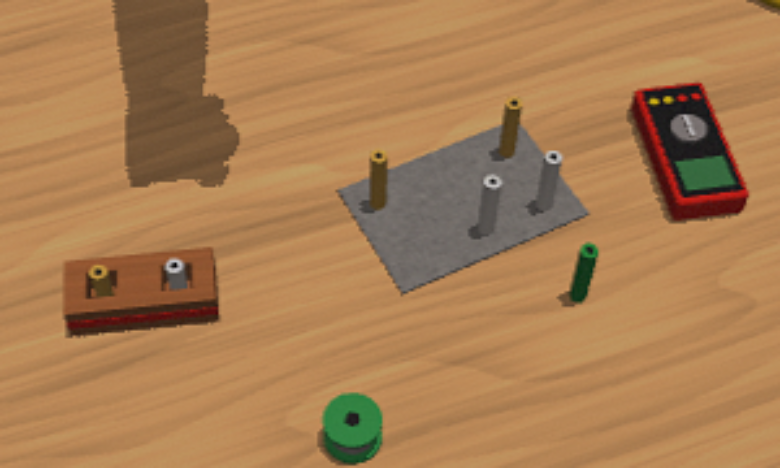

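Both short spacers stand in their pockets (98,280 and 175,272), and the four full-length ones are still upright on the mat.

```bash
python3 -c "
from workcell import ticket
print(ticket.job_done())"
```

```text
the job is handed in; nothing more can be done
None
```

The job is handed in after about 21 s of robot time: the short brass and short aluminium spacers stand end-down in separate pockets, the four full-length ones are still upright in place, and the arm never went near the spool, board or multimeter; no verdict came back.

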